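Light the sextant case and hold its lid open

TASK

Get the sextant ready for inspection: swivel the inspection lamp so that its beam points at the middle of the sextant case, and tilt the lamp head to 20 degrees below level. Then raise the case's lid, which falls shut by itself, to 50 degrees and finish while still holding it there with the fingers: do not let go. The lamp must stay as you set it, and the loose things on the table must be left alone.

Things in the scene. Friction and masses are not known exactly. Their poses are not given: they have to be found in the camera images.
- case: Dark mahogany sextant case fixed to the table, 240 (x) by 270 (y) by 115 mm high without its lid; origin at the centre of its underside, x axis from its front (handle side, towards the robot) to its back (hinge side), z up. The sextant lies inside it.
- case_mid (a point): Middle of the case at its rim, 115 mm above the table: the point at which the lamp is to be aimed. Axes as the case.
- lid (a joint): Angle in rad of the case's flat mahogany lid (240 by 270 by 14 mm, about 0.3 to 0.6 kg), 0 shut, growing as its front edge rises about the hinge at the back; 50 degrees is 0.873. Opens to 1.75. Nearly free hinge: it falls shut when let go.
- lid_hinge (a point): Point on the case 7 mm above the middle of the back rim, at the level of the lid's handle when shut. The hinge line itself runs 7 mm below it, along the case's y axis. Axes as the case.
- lid_handle (a point): Centre of the lid's brass T-handle: a round crossbar 18 mm thick and 40 mm long along the case's y axis, 30 mm in front of the lid's front edge and 122 mm above the table when shut, on a 10 mm thick stem; 270 mm in front of the hinge line and 7 mm above the lid's underside. It can be pinched on its two ends (40 mm apart), and the lid then turns between the fingers. Axes turn with the lid.
- lamp: Foot of the inspection lamp, fixed to the table: grey disc 110 mm across and 30 mm high; origin at the centre of its underside, z up, x the beam's heading when the swivel reads 0.
- lamp_pivot (a point): Point where the lamp's upright swivel axis and its level tilt axis cross, 220 mm above the table, above the foot's centre. It does not move.
- lamp_swivel (a joint): Swivel of the lamp in rad about the upright axis through its foot, 0 when the beam heads along the foot's x axis, growing counter-clockwise seen from above. Range -2.4 to 1.2. Stays where left (friction 0.12 N m).
- lamp_tilt (a joint): Tilt of the lamp head in rad: 0 when the beam is level, positive when the beam points below level (the rear grip then rises); 20 degrees is 0.349. Range -0.7 to 0.9. Stays where left (friction 0.15 N m).
- lamp_lens (a point): Centre of the yellow lens at the front of the white lamp head (66 mm across, 80 mm long), 47 mm in front of the pivot; x axis along the beam, y axis along the tilt axis.
- lamp_grip (a point): Centre of the lamp's red T-grip: a round crossbar 18 mm thick and 40 mm long, parallel to the tilt axis, on a 10 mm thick rod straight behind the head, 120 mm behind the pivot. It can be pinched on its two ends (40 mm apart). Axes as the lens.
- eyepiece: Loose black bakelite eyepiece, upright, 38 mm across, 52 mm high; origin at the centre of its underside. On the cork mat; leave alone.
- filter_a: Loose green shade filter in a brass rim, 42 mm across, 8 mm thick; origin at the centre of its underside. On the cork mat; leave alone.
- filter_b: Second green shade filter, the same as the first; leave alone.
- mirror: Loose chrome index mirror, 50 by 36 by 11 mm, lying flat; origin at the centre of its underside. On the cork mat; leave alone.
- mug: Loose blue mug, 80 mm across, 90 mm high; origin at the centre of its underside. Leave alone.
- logbook: Loose blue logbook, 90 by 140 by 18 mm, lying flat; origin at the centre of its underside. Leave alone.
Not all that is in view belongs to the job. Leave any orange look-alike of the lamp alone.

How it is judged:
By the outcome, as a careful person would: the job done as asked, in the order asked, and still so for the second after the job is handed in, while the arm keeps its last pose, push and grip.
It also fails if it takes over 58 s, if anything falls off the work surface, if the arm or the gripper's body presses on something with over 40 N, if the wrist force passes 120 N, or if a joint passes its speed limit or range.

ROBOT

A 6-joint arm with a two-finger parallel gripper is mounted at the origin on the work surface. World frame = base frame: x ahead of the robot, y to its left, z up, the work surface at z = 0. Lengths are in m, angles in degrees, forces in N, time in s.
With the tool pointing down it reaches from about 0.4 to 0.825 m from the base axis. Payload 7 kg.
Tool frame: the origin (TCP) lies midway between the tips of the shut fingers; the grasp point (between the pads) lies 19 mm behind it; z points along the fingers, y is the line along which they close (so a half turn about z gives the same grasp; the last joint's range is limited). The gripper opens to 88 mm and grips with 3 to 60 N. Pads are 19 mm wide; open, the fingers measure 130 mm over their backs; the gripper's body (78 mm by 193 mm) begins 47 mm behind the grasp point.
Start: joints at [-60.098, 20.546, 0.682, 0, -70.136, -16.507], TCP at [0.156, -0.657, 0.227] pointing down, gripper open.
Joint ranges: [-176.03, 176.03], [-82.01, 121.73], [-58.28, 71.71], [-173.87, 95.51], [-174.79, -0.11], [-173.66, 173.66]. Speed limits (degrees/s): [136.94, 136.94, 172.46, 180, 180, 180].

INTERFACE

Orientations are given as [roll, pitch, yaw] about the fixed x, y, z axes, in that order (R = Rz(yaw) Ry(pitch) Rx(roll)).
In Python, from plant import r, eyes, workorder gives the robot as it stands.
- The arm moves only by the tool step_arm, never from a script. Its argument "plan" is a list of rows, each a list of 5 numbers: the shift along the tool's x, y, z each as a share of 25 cm, from -1 to 1, then the turn about the tool's z as a share of 60 degrees, from -1 to 1, then the finger opening in mm, from 0 to 87.6. In form: [[x, y, z, turn, jaw], ...]. A call has 1 to 12 rows; each row is the pose to reach, as a shift and turn from the pose commanded when the call began, along the tool's axes at that moment; what a row does not reach only later rows make up. A row lasts 1/12 s, in which the tool goes at most 41.7 mm and 7.16 degrees, less where a joint would pass 70% of its speed; a pose out of reach is approached as far as the arm can. A call with a number of a shift or a turn outside -1 to 1 is refused whole. A call with a gripper value outside its range is refused whole. The fingers move at their own pace and stop on an object; "newtons" is the grip in N (left out, the last holds). Time passes only in rows, so rows that repeat a pose let the fingers close. It gives the time, the measured TCP pose, the force, the opening and the grip force at its end, in the units of the state.
- r.get_state(): the state, without advancing time (a new reading comes with each control period).
- eyes.capture(name): name is "side" or "top" or "wrist"; returns the picture (420x560x3 uint8, red, green, blue); there is no depth.
- eyes.camera_model(name): a dict with "fov_y" (degrees; the focal length in pixels is half the picture's height over the tangent of half this angle, whatever the lens; pixels are square), "cx", "cy" (the principal point, pixels), "world_to_cam" (4x4, takes a point from world to camera coordinates); the wrist camera has in their place "hand_eye" (4x4, takes a point from camera to tool coordinates, whose origin is the TCP and whose axes are the flange's). Camera axes: x right, y up, looking along -z (the intrinsics and any distortion apply to the point x, -y, -z); pixel columns grow to the right and rows downward; lengths in m; the calibration is good to about 2 mm. A picture is of the moment at which its call begins: read the wrist's pose just before it. camera_model takes no time and is no camera call.
- workorder.close_job(): hands the job in; it is judged then, once.
The state is a dict: "time_s": time; "joints": joint angles; "qd": joint speeds; "joint_torque": joint torques, N m; "tcp_pos": TCP position; "eef_rot": TCP orientation; "contact_force": force on the tool from outside, world axes, zero at the start; "moment": the same for the moment, N m; "gripper_width": finger opening in m; "gripper_force": force on a finger pad.
Only numpy, scipy, OpenCV 4.12 (cv2) and the standard library are available. Lean on these libraries where they do the work, as an engineer would, in place of code of your own. Each camera call takes 0.05 s, during which the arm holds its last target. There are 200 camera calls.

## Working session

There is one attempt and no reset: what is moved stays moved. The work goes in short steps, Python scripts to look and compute and a tool call to move; the robot and the scene stay as the last step left them, time stands still between calls to the robot, and variables do not carry over. Pictures are saved under pics/ and viewed, at most 15 in all, crops included, and the job is handed in when it is done.

Besides the shell and the picture viewer there is one more tool, called after ">>>" by a JSON object that holds its "api" and its "payload". step_arm: Moves the arm, as the interface text tells. Its arguments: {"type":"object","properties":{"plan":{"type":"array"},"newtons":{"type":"number"}},"required":["plan"]}

```bash
ls; mkdir -p pics
python3 - <<'E'
from plant import r, eyes, workorder
import cv2, numpy as np
np.set_printoptions(precision=4,suppress=True)
s=r.get_state(); print(s)
for n in ["side","top","wrist"]:
    m=eyes.camera_model(n); print(n,m)
    cv2.imwrite(f"pics/{n}0.png",eyes.capture(n)[:,:,::-1])
a=[cv2.imread(f"pics/{n}0.png") for n in ["side","top"]]
E
```

```text
pics
{'time_s': 0.0, 'joints': array([-60.0966,  20.5912,   0.6334,  -0.0194, -70.1336, -16.5087]), 'qd': array([-0.0242,  0.0049, -0.018 , -0.0284,  0.0798, -0.0032]), 'joint_torque': array([  0.0004, -58.2716,  29.3055,   6.9978,   0.0068,  -0.0002]), 'tcp_pos': array([ 0.1563, -0.6562,  0.2256]), 'eef_rot': array([ 179.9071,   -0.0085, -166.612 ]), 'contact_force': array([-0.0388,  0.546 ,  0.438 ]), 'moment': array([ 0.0146, -0.0299,  0.0081]), 'gripper_force': 0.0, 'gripper_width': 0.08764872538682703}
side {'fov_y': 50.76405831258335, 'cx': 274.5452432224247, 'cy': 208.95663381762074, 'world_to_cam': array([[ 0.8968, -0.4421, -0.0161, -0.4508],
       [ 0.2752,  0.5292,  0.8026, -0.2644],
       [-0.3463, -0.7242,  0.5963, -1.4064],
       [ 0.    ,  0.    ,  0.    ,  1.    ]])}
top {'fov_y': 54.490327320792176, 'cx': 275.0262730574789, 'cy': 207.66010357768897, 'world_to_cam': array([[-0.0232, -0.9995,  0.021 ,  0.016 ],
       [ 0.991 , -0.0203,  0.132 , -0.5627],
       [-0.1315,  0.0239,  0.991 , -1.629 ],
       [ 0.    ,  0.    ,  0.    ,  1.    ]])}
wrist {'fov_y': 71.31980420018331, 'cx': 280.4899885325415, 'cy': 213.33219617800103, 'hand_eye': array([[-0.0001,  0.9576,  0.2882,  0.0775],
       [ 1.    ,  0.    ,  0.0002, -0.0015],
       [ 0.0002,  0.2882, -0.9576, -0.1583],
       [ 0.    ,  0.    ,  0.    ,  1.    ]])}
```

View pics/side0.png

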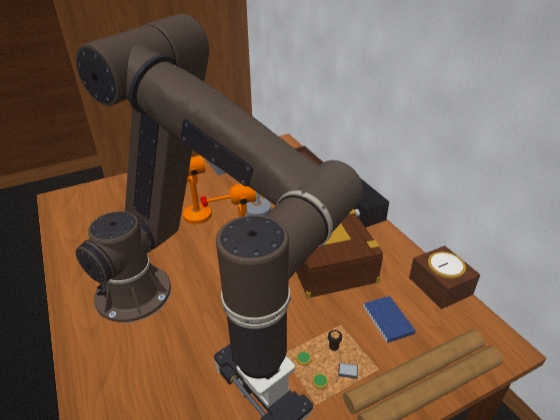

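View pics/top0.png

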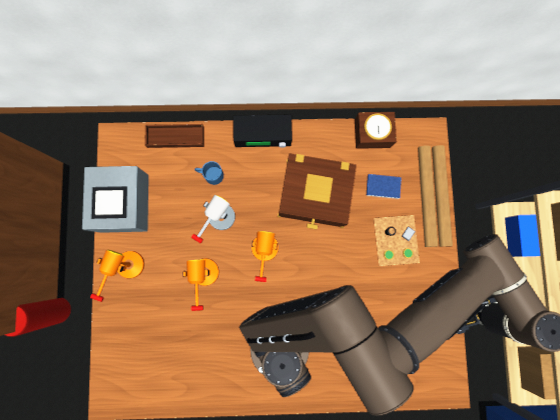

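Top view: the wanted lamp has a white head (217,207), a red grip (198,238) and a grey foot (222,217). It could be confused with the orange lamps at (200,270), (265,245) and (112,263), or the red object at (40,315). The case is at (318,190), its brass handle is at about (312,224), and the hinges are at the top edge. I choose the white and grey lamp.

```bash
cat > h.py <<'E'
import numpy as np, cv2
from scipy.spatial.transform import Rotation as R
from plant import r, eyes, workorder
np.set_printoptions(precision=4,suppress=True)
def shot(n,name):
    s=r.get_state(); im=eyes.capture(n); cv2.imwrite(f"pics/{name}.png",im[:,:,::-1])
    m=eyes.camera_model(n)
    if n=="wrist":
        T=np.eye(4); T[:3,:3]=R.from_euler("xyz",s["eef_rot"],degrees=True).as_matrix(); T[:3,3]=s["tcp_pos"]
        T=T@m["hand_eye"]
    else: T=np.linalg.inv(m["world_to_cam"])
    cam=dict(f=210/np.tan(np.radians(m["fov_y"]/2)),cx=m["cx"],cy=m["cy"],T=T)
    np.savez(f"pics/{name}.npz",**cam); return im,cam
def load(name): return cv2.imread(f"pics/{name}.png")[:,:,::-1], dict(np.load(f"pics/{name}.npz"))
def ray(c,p):
    d=c["T"][:3,:3]@np.array([(p[0]-c["cx"])/c["f"],-(p[1]-c["cy"])/c["f"],-1]); return c["T"][:3,3],d/np.linalg.norm(d)
def atz(c,p,z):
    o,d=ray(c,p); return o+d*(z-o[2])/d[2]
def proj(c,X):
    q=c["T"][:3,:3].T@(np.asarray(X)-c["T"][:3,3]); return np.array([c["cx"]+c["f"]*q[0]/-q[2],c["cy"]-c["f"]*q[1]/-q[2]])
def tri(*cp):
    A=np.zeros((3,3));b=np.zeros(3);L=[ray(c,p) for c,p in cp]
    for o,d in L:
        P=np.eye(3)-np.outer(d,d);A+=P;b+=P@o
    X=np.linalg.solve(A,b); return X,[np.linalg.norm((np.eye(3)-np.outer(d,d))@(X-o)) for o,d in L]
def tool(X):  # world displacement of TCP to X in tool axes, shares of 25 cm
    s=r.get_state(); return R.from_euler("xyz",s["eef_rot"],degrees=True).inv().apply(np.asarray(X)-s["tcp_pos"])/0.25
E
python3 - <<'E'
from h import *
im,c=shot("top","t1")
for p,z in [((198,238),.22),((217,207),.22),((222,217),.03),((312,224),.122),((318,190),.129),((265,245),.22),((261,277),.22),((212,172),.09)]:
    print(p,atz(c,p,z))
s=cv2.resize(im[130:290,170:390],None,fx=3.5,fy=3.5,interpolation=cv2.INTER_CUBIC); cv2.imwrite("pics/crop1.png",s[:,:,::-1])
E
```

```text
(198, 238) [0.4346 0.2866 0.22  ]
(217, 207) [0.5453 0.2182 0.22  ]
(222, 217) [0.5298 0.2207 0.03  ]
(312, 224) [ 0.485  -0.1356  0.122 ]
(318, 190) [ 0.6165 -0.1629  0.129 ]
(265, 245) [0.4042 0.0472 0.22  ]
(261, 277) [0.2914 0.0636 0.22  ]
(212, 172) [0.7044 0.2529 0.09  ]
```

View pics/crop1.png

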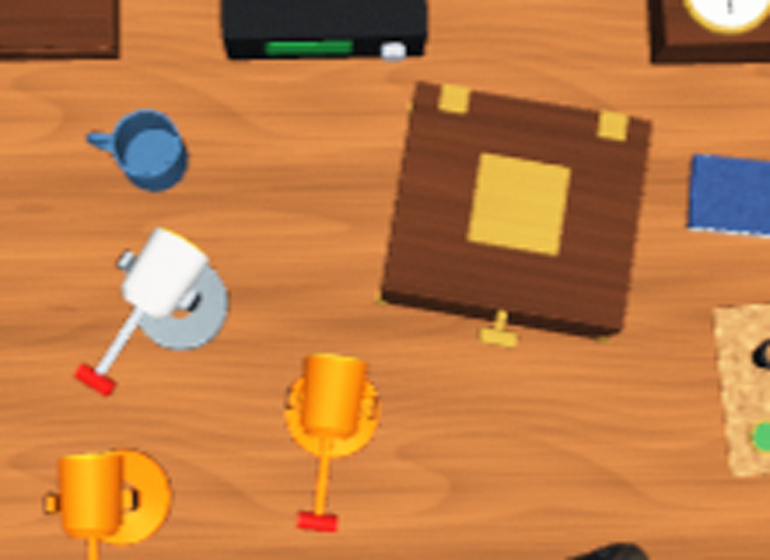

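The close crop confirms the white head, grey foot and red grip (crop 95,380). The brass T-handle is at crop (499,335), on the case side towards the robot. I'm raising the arm and swinging it towards the lamp.

>>> {"api": "step_arm", "payload": {"plan": [[-0.2,0.1,-0.3,-0.1,87],[-0.4,0.2,-0.6,-0.2,87],[-0.6,0.35,-0.7,-0.35,87],[-0.8,0.5,-0.7,-0.5,87],[-0.96,0.59,-0.7,-0.6,87],[-0.96,0.59,-0.7,-0.75,87],[-0.96,0.59,-0.7,-0.85,87],[-0.96,0.59,-0.7,-1,87],[-0.96,0.59,-0.7,-1,87],[-0.96,0.59,-0.7,-1,87]]}}

```text
time_s: 1.03
tcp_pos: [0.3577, -0.4559, 0.4032]
eef_rot: [-179.8, -0.0, -106.1]
contact_force: [0.1, -0.8, -0.4]
gripper_width: 0.0869
gripper_force: 0.0
```

Run:
```python
from h import *
print(tool([.52,-.2,.4]),r.get_state()["joints"])
```

```text
[-1.1635 -0.3391  0.0128] [-32.5516   7.8676   6.1992  -0.0032 -88.1666  16.4251]
```

>>> {"api": "step_arm", "payload": {"plan": [[-0.16,-0.05,0,-0.1,87],[-0.32,-0.1,0,-0.2,87],[-0.48,-0.15,0,-0.3,87],[-0.64,-0.2,0,-0.4,87],[-0.8,-0.25,0,-0.5,87],[-0.95,-0.3,0,-0.6,87],[-1,-0.35,0,-0.7,87],[-1,-0.35,0,-0.85,87],[-1,-0.35,0,-1,87],[-1,-0.35,0,-1,87]]}}

```text
time_s: 1.87
tcp_pos: [0.5109, -0.2432, 0.4005]
eef_rot: [179.9, 0.1, -46.3]
contact_force: [-0.1, -1.1, -0.3]
gripper_width: 0.087
gripper_force: 0.0
```

Run:
```python
from h import *
print(tool([.50,0.05,.4]),r.get_state()["joints"])
```

```text
[-0.8784 -0.778   0.0025] [ -5.6421   6.6546   4.4586  -0.0068 -87.9058  49.2986]
```

>>> {"api": "step_arm", "payload": {"plan": [[-0.12,-0.11,0,0,87],[-0.24,-0.22,0,0,87],[-0.36,-0.33,0,0,87],[-0.48,-0.44,0,0,87],[-0.6,-0.55,0,-0.05,87],[-0.72,-0.66,0,-0.1,87],[-0.84,-0.77,0,-0.15,87],[-0.95,-0.87,0,-0.2,87],[-0.98,-0.95,0,-0.2,87],[-1,-1,0,-0.2,87],[-1,-1,0,-0.2,87]]}}

```text
time_s: 2.78
tcp_pos: [0.5218, 0.1118, 0.4002]
eef_rot: [179.9, 0.1, -34.7]
contact_force: [0.5, -0.7, -0.8]
gripper_width: 0.087
gripper_force: 0.0
```

Run:
```python
from h import *
print(r.get_state()["joints"])
im,c=shot("wrist","w1")
im2,c2=shot("side","s1")
im=im.copy()
cv2.imwrite("pics/v1.png",cv2.resize(np.hstack([im[:,:,::-1],im2[:,:,::-1]]),(800,300),interpolation=cv2.INTER_AREA))
for n in("w1","s1"):print([proj(load(n)[1],X) for X in [(.4346,.2866,.22),(.485,-.1356,.122)]])
```

```text
[ 33.144    3.4081   0.7988  -0.0089 -87.5173  22.1907]
[array([210.2253, 318.5269]), array([440.1272, 101.991 ])]
[array([222.7226, 159.251 ]), array([287.8512, 242.0063])]
```

View pics/v1.png

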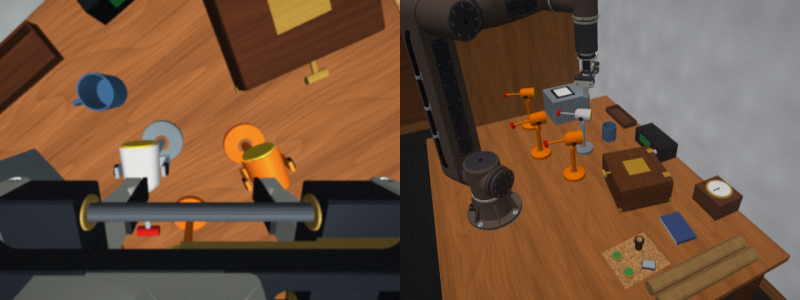

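The wrist view shows the lamp's red grip at about full (207,323), its foot at (228,200) and the case handle at (444,102). The side view shows the lamp grip at about full (221,171).

```bash
cat >> h.py <<'E'
def blob(im,lo,hi,near,rad=25):
    hsv=cv2.cvtColor(np.ascontiguousarray(im),cv2.COLOR_RGB2HSV); m=cv2.inRange(hsv,np.array(lo),np.array(hi))
    y,x=np.nonzero(m); k=np.hypot(x-near[0],y-near[1])<rad; x,y=x[k],y[k]
    P=np.c_[x,y].astype(float); w=np.linalg.eigh(np.cov(P.T)); return P.mean(0),len(x),w[1][:,1],P
RED=([0,190,90],[5,255,255])
E
python3 - <<'E'
from h import *
d={n:load(n) for n in("t1","w1","s1")}
g=[]
for n,p in(("t1",(197,238)),("w1",(207,323)),("s1",(221,171))):
    c,k,ax,_=blob(d[n][0],*RED,p); print(n,c,k,ax); g.append((d[n][1],c))
print("grip",tri(*g),tri(g[0],g[1]),tri(g[0],g[2]))
tiles=[]
for n,(x,y,w) in {"t1":(221,216,30),"w1":(210,220,75),"s1":(245,180,50)}.items():
    tiles.append(cv2.resize(d[n][0][y-w:y+w,x-w:x+w],(266,266),interpolation=cv2.INTER_CUBIC))
t2=[]
for n,(x,y,w) in {"t1":(316,190,50),"w1":(430,70,70),"s1":(330,250,60)}.items():
    t2.append(cv2.resize(d[n][0][y-w:y+w,x-w:x+w],(266,266),interpolation=cv2.INTER_CUBIC))
cv2.imwrite("pics/v2.png",np.vstack([np.hstack(tiles),np.hstack(t2)])[:,:,::-1])
E
```

```text
t1 [196.72 238.14] 50 [-0.8461 -0.5331]
w1 [207.262  323.5321] 374 [-0.9992  0.0389]
s1 [221.9    157.4667] 30 [-0.3477  0.9376]
grip (array([0.4336, 0.2904, 0.2261]), [np.float64(0.000348466295967336), np.float64(0.00031906511206124494), np.float64(0.0002827162417322877)]) (array([0.4338, 0.2901, 0.227 ]), [np.float64(0.00010426394838114127), np.float64(0.0001042639483811413)]) (array([0.4336, 0.2902, 0.226 ]), [np.float64(0.0002646026498958388), np.float64(0.00026460264989593667)])
```

View pics/v2.png

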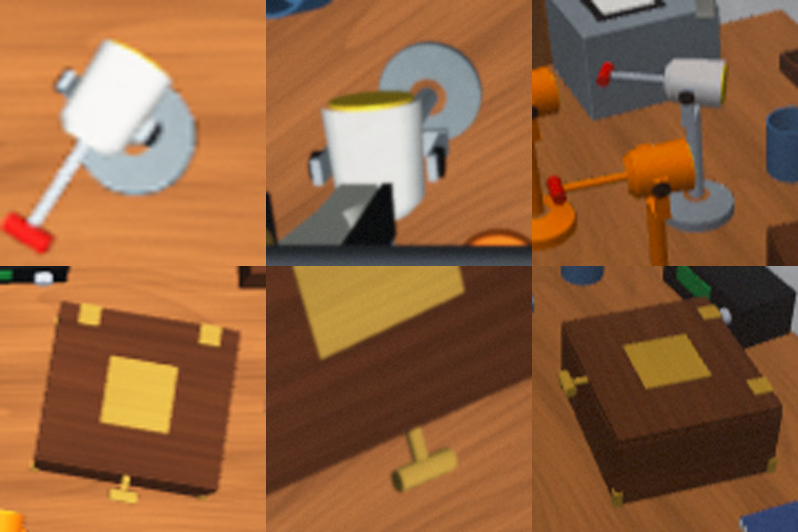

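Run:
```python
from h import *
d={n:load(n) for n in("t1","w1","s1")}
print("foot",[atz(d[n][1],p,.03) for n,p in(("t1",(221.2,215.8)),("w1",(228.1,197.5)),("s1",(257.4,206.3)))], tri((d["t1"][1],(221.2,215.8)),(d["w1"][1],(228.1,197.5))))
for n,p in(("t1",(312,225)),("w1",(443,102)),("s1",(285,240))):
    im=d[n][0]; hsv=cv2.cvtColor(np.ascontiguousarray(im),cv2.COLOR_RGB2HSV); print(n,hsv[p[1]-2:p[1]+3:2,p[0]-2:p[0]+3:2].reshape(-1,3).tolist())
Y=([19,120,60],[32,255,255])
pl=[];hd=[]
for n,p,rad in(("t1",(318,189),22),("s1",(331,241),24)):
    c,k,ax,P=blob(d[n][0],*Y,p,rad); print("plate",n,c,k); pl.append((d[n][1],c))
for n,p,rad in(("t1",(312,225),8),("w1",(440,104),24),("s1",(287,241),8)):
    c,k,ax,P=blob(d[n][0],*Y,p,rad); print("handle",n,c,k,ax); hd.append((d[n][1],c))
print("plate",tri(*pl),atz(*pl[0],.129),atz(*pl[1],.129)); print("handle",tri(*hd),tri(*hd[:2]))
```

```text
foot [array([0.5348, 0.2239, 0.03  ]), array([0.5359, 0.2185, 0.03  ]), array([0.5273, 0.1994, 0.03  ])] (array([0.5355, 0.2243, 0.0146]), [np.float64(0.0016821945105907736), np.float64(0.0016821945105907178)])
t1 [[14, 175, 150], [22, 171, 235], [15, 174, 192], [22, 174, 235], [22, 174, 232], [21, 174, 229], [22, 171, 233], [22, 170, 236], [22, 172, 237]]
w1 [[20, 169, 193], [20, 171, 189], [20, 171, 157], [19, 173, 172], [21, 169, 178], [21, 174, 176], [21, 170, 181], [20, 175, 188], [20, 167, 192]]
s1 [[19, 189, 166], [20, 200, 158], [13, 180, 58], [20, 193, 157], [20, 197, 167], [19, 180, 125], [20, 181, 137], [19, 191, 168], [20, 190, 157]]
plate t1 [317.8748 187.7997] 639
plate s1 [330.2763 232.5329] 608
handle t1 [312.1053 224.7368] 57 [-0.9506  0.3103]
handle w1 [442.3075 103.7469] 478 [-0.8358  0.5491]
handle s1 [287.0244 242.2195] 82 [-0.8941 -0.4479]
plate (array([ 0.6254, -0.1629,  0.1276]), [np.float64(0.00011201693300677948), np.float64(0.00011201693300662356)]) [ 0.6252 -0.1627  0.129 ] [ 0.6243 -0.1642  0.129 ]
handle (array([ 0.4817, -0.1362,  0.1232]), [np.float64(0.0005195824077157642), np.float64(0.0004172419954391016), np.float64(0.00022781616272365393)]) (array([ 0.4819, -0.1356,  0.1252]), [np.float64(3.257080334927778e-05), np.float64(3.257080334923928e-05)])
```

Run:
```python
from h import *
d={n:load(n) for n in("t1","w1","s1")}
from scipy.optimize import least_squares
obs=[("t1",(196.72,238.14)),("w1",(207.26,323.53)),("s1",(221.9,157.47))]
for n,p in(("t1",(213,208)),("w1",(195,215)),("s1",(253,160))):
    hsv=cv2.cvtColor(np.ascontiguousarray(d[n][0]),cv2.COLOR_RGB2HSV); print(n,[hsv[y,x].tolist() for x,y in [p]])
import itertools
# foot rim: mask of grey disc
tile=[]
C=np.array([.5353,.2215])
a=np.linspace(0,2*np.pi,200)
for n,(x,y,w) in {"t1":(215,216,32),"w1":(210,230,95),"s1":(245,180,50)}.items():
    im,c=d[n]; k=400/(2*w); t=cv2.resize(im[y-w:y+w,x-w:x+w],(400,400),interpolation=cv2.INTER_CUBIC)
    def dr(X,col,cl=True):
        q=np.array([(proj(c,v)-[x-w,y-w]+.5)*k for v in X]).astype(np.int32); cv2.polylines(t,[q],cl,col,1)
    for z,col in((.03,(0,0,255)),(0,(0,255,0))):
        dr(np.c_[C[0]+.055*np.cos(a),C[1]+.055*np.sin(a),0*a+z],col)
    g=np.array([.4336,.2904,.2265]); P=np.array([*C,.22]); u=(P-g)/np.linalg.norm(P-g); v=np.cross([0,0,1],u);v/=np.linalg.norm(v); s=np.cross(u,v)
    print(np.linalg.norm(P-g),np.degrees(np.arctan2(u[1],u[0])),np.degrees(np.arcsin(-u[2])))
    for o in(-.033,.047): dr(P+o*u+.033*(np.cos(a)[:,None]*v+np.sin(a)[:,None]*s),(255,0,255))
    dr([P-.12*u-.02*v,P-.12*u+.02*v],(0,255,255),False); tile.append(t)
cv2.imwrite("pics/v3.png",np.vstack([np.hstack(tile[:2])])[:,:,::-1]); cv2.imwrite("pics/v3s.png",tile[2][:,:,::-1])
```

```text
t1 [[20, 3, 249]]
w1 [[23, 4, 231]]
s1 [[174, 7, 175]]
0.12301361713241343 -34.116964282826125 3.028901159249465
0.12301361713241343 -34.116964282826125 3.028901159249465
0.12301361713241343 -34.116964282826125 3.028901159249465
```

View pics/v3.png

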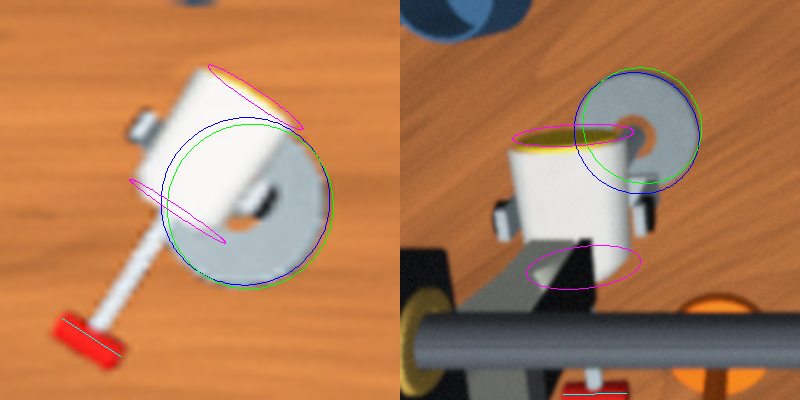

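```bash
cat > fit.py <<'E'
from h import *
from scipy.optimize import minimize
K=6
a=np.linspace(0,2*np.pi,40)
def parts(p):
    P=np.array([p[0],p[1],.22]);h,t=p[2:4];u=np.array([np.cos(t)*np.cos(h),np.cos(t)*np.sin(h),-np.sin(t)]);v=np.array([-np.sin(h),np.cos(h),0]);s=np.cross(u,v)
    ring=lambda o,rr:P+o*u+rr*(np.cos(a)[:,None]*v+np.sin(a)[:,None]*s)
    bar=lambda o:P-.12*u+o*v+.009*(np.cos(a)[:,None]*u+np.sin(a)[:,None]*s)
    return np.r_[ring(-.033,.033),ring(.047,.033)],np.r_[ring(-.12,.005),ring(-.03,.005)],np.r_[bar(-.02),bar(.02)],np.c_[p[0]+.055*np.cos(a),p[1]+.055*np.sin(a),0*a+.03]
def setup(views):
    out=[]
    for n,(x,y,w),use in views:
        im,c=load(n);t=cv2.resize(im[y-w:y+w,x-w:x+w],None,fx=K,fy=K,interpolation=cv2.INTER_CUBIC)
        hsv=cv2.cvtColor(np.ascontiguousarray(t),cv2.COLOR_RGB2HSV);H,S,V=[hsv[...,i].astype(int) for i in range(3)]
        red=((H<6)|(H>174))&(S>170)&(V>90)
        white=(S<32)&(V>130)
        lens=(H>20)&(H<34)&(S>150)&(V>120)
        foot=(H>85)&(H<125)&(S>=18)&(S<80)&(V>90)
        out.append((c,(x,y,w),dict(head=white|lens,red=red,foot=foot),t,use))
    return out
def cost(p,st,draw=False):
    e=0
    for c,(x,y,w),m,t,use in st:
        sc=[];X=parts(p)
        for q in X:
            z=np.zeros(t.shape[:2],np.uint8);pts=np.array([(proj(c,v)-[x-w,y-w]+.5)*K*8 for v in q])
            cv2.fillConvexPoly(z,cv2.convexHull(pts.astype(np.int32)),1,shift=3);sc.append(z>0)
        if "head" in use:
            mod=(sc[0]|sc[1])&~sc[2];reg=cv2.dilate((mod).astype(np.uint8),np.ones((61,61)))>0
            e+=(mod^(m["head"]&reg)).sum()/mod.sum()
        if "red" in use:
            reg=cv2.dilate(sc[2].astype(np.uint8),np.ones((61,61)))>0; e+=(sc[2]^(m["red"]&reg)).sum()/sc[2].sum()
        if "foot" in use:
            mod=sc[3]&~sc[0]&~sc[1]&~sc[2];reg=cv2.dilate(sc[3].astype(np.uint8),np.ones((31,31)))>0; e+=(mod^(m["foot"]&reg&~sc[0])).sum()/mod.sum()
        if draw:
            for z,col in zip(sc,((255,0,255),(255,0,255),(0,255,255),(0,0,255))):
                cv2.drawContours(t,cv2.findContours(z.astype(np.uint8),0,1)[0],-1,col,1)
    return e
def fit(p0,st,step=(.006,.006,.08,.08)):
    S=np.vstack([p0]+[np.array(p0)+np.eye(4)[i]*step[i] for i in range(4)])
    r=minimize(cost,p0,(st,),method="Nelder-Mead",options=dict(initial_simplex=S,xatol=2e-4,fatol=1e-4,maxiter=300));return r.x,r.fun
E
python3 - <<'E'
from fit import *
A=setup([("t1",(212,216,32),"head red foot"),("s1",(245,180,50),"head red foot"),("w1",(210,250,95),"red")])
p0=[.5353,.2215,np.radians(-34),.05]
for st in(A,A[:1]+A[2:],A[1:]):
    p,f=fit(p0,st);print(p[:2],np.degrees(p[2:]),f,cost(p0,st))
p,f=fit(p0,A);cost(p,A,True)
t=np.hstack([cv2.resize(q[3],(400,400)) for q in A[:2]]);cv2.imwrite("pics/v4.png",t[:,:,::-1])
E
```

```text
[0.5342 0.2253] [-33.3252   2.2245] 2.476900119491226 2.93923645103469
[0.5346 0.2261] [-32.9192   1.9256] 1.0365615274957405 1.4108215489000995
[0.5348 0.2233] [-32.9399   3.727 ] 1.6134322115208841 1.8385577927412897
```

View pics/v4.png

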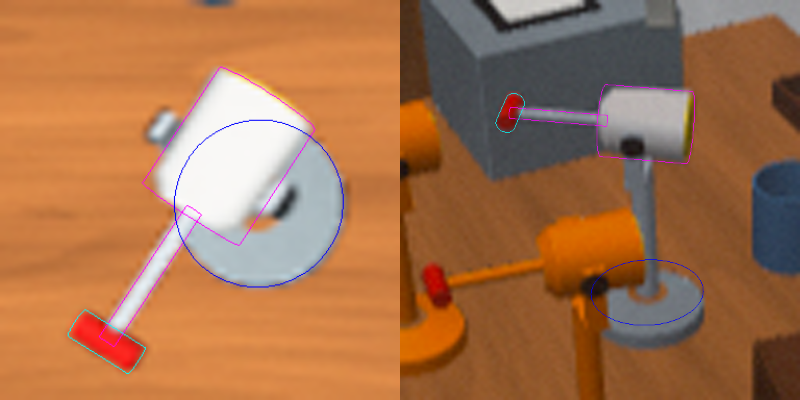

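The fit overlays agree with the lamp head and grip in both views. This gives pivot ≈ (0.5345, 0.225), heading −33° and tilt about 2–3°. I'm moving above the grip.

Run:
```python
from h import *
print(tool([.434,.290,.33]),tool([.434,.290,.2065]))
```

```text
[-0.6973 -0.3945  0.2827] [-0.697  -0.3953  0.7767]
```

>>> {"api": "step_arm", "payload": {"plan": [[-0.15,-0.08,0,0,87],[-0.3,-0.16,0.05,0,87],[-0.45,-0.25,0.1,0,87],[-0.6,-0.33,0.2,-0.03,87],[-0.7,-0.395,0.28,-0.03,87],[-0.7,-0.395,0.28,-0.03,87],[-0.7,-0.395,0.28,-0.03,87],[-0.7,-0.395,0.28,-0.03,87]]}}

```text
time_s: 3.55
tcp_pos: [0.4334, 0.2901, 0.3317]
eef_rot: [180.0, -0.0, -32.9]
contact_force: [0.8, -0.6, 0.3]
gripper_width: 0.0868
gripper_force: 0.0
```

Run:
```python
from h import *
im,c=shot("wrist","w2"); im2,c2=shot("side","s2")
print(tool([.434,.290,.2065]),proj(c,[.434,.29,.2255]))
cv2.imwrite("pics/v5.png",cv2.resize(np.hstack([im,im2])[:,:,::-1],(800,300),interpolation=cv2.INTER_AREA))
w,s=load("w1"),load("s1"); 
try:
    b=blob(im,*RED,proj(c,[.434,.29,.2255]),45); print(b[:3]); print(tri((c,b[0]),(w[1],(207.26,323.53)),(load("t1")[1],(196.72,238.14)),(s[1],(221.9,157.47))))
except Exception as e: print(e)
```

```text
[-0.0002  0.0003  0.5042] [279.5089 212.6905]
(array([279.6113, 212.7206]), 723, array([-0.9999,  0.0152]))
(array([0.4337, 0.2902, 0.2262]), [np.float64(0.0005122535387966469), np.float64(0.00046323310105041073), np.float64(0.00013881399136514154), np.float64(0.00042093618818368647)])
```

View pics/v5.png

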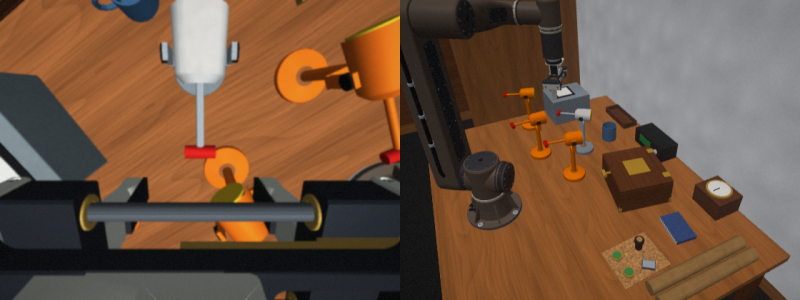

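The wrist view shows the grip at full (280,213), exactly as predicted, and it is clear of the orange lamp's head behind it. I'm descending and pinching.

>>> {"api": "step_arm", "payload": {"plan": [[0,0,0.12,0,87],[0,0,0.24,0,87],[0,0,0.36,0,87],[0,0,0.46,0,87],[0,0,0.5,0,87],[0,0,0.5,0,60],[0,0,0.5,0,38],[0,0,0.5,0,30],[0,0,0.5,0,30],[0,0,0.5,0,30],[0,0,0.5,0,30]], "newtons": 15}}

```text
time_s: 4.57
tcp_pos: [0.4332, 0.2915, 0.2075]
eef_rot: [-179.9, -0.0, -32.8]
contact_force: [-0.4, -0.8, 0.0]
gripper_width: 0.0528
gripper_force: 0.0
```

>>> {"api": "step_arm", "payload": {"plan": [[0,0,0,0,30],[0,0,0,0,30],[0,0,0,0,30],[0,0,0,0,30]], "newtons": 20}}

```text
time_s: 4.9
tcp_pos: [0.4329, 0.2912, 0.2067]
eef_rot: [-180.0, -0.0, -32.8]
contact_force: [-1.2, -0.4, 2.1]
gripper_width: 0.0398
gripper_force: 20.0
```

Run:
```python
from h import *
s=r.get_state();Rt=R.from_euler("xyz",s["eef_rot"],degrees=True)
P=np.array([.5345,.225,.22])
G=lambda h,t:P-.12*np.array([np.cos(t)*np.cos(h),np.cos(t)*np.sin(h),-np.sin(t)])
h0,t0=np.radians([-33.2,2.8]);h1,t1=np.radians([-76.8,20])
print(G(h0,t0),s["tcp_pos"])
for i in range(1,11):
    k=i/10; print((Rt.inv().apply(G(h0+k*(h1-h0),t0+k*(t1-t0))-G(h0,t0))/.25).round(3),round(43.6*k/60,3))
```

```text
[0.4342 0.2906 0.2259] [0.4329 0.2912 0.2067]
[ 0.003 -0.036 -0.014] 0.073
[ 0.008 -0.072 -0.029] 0.145
[ 0.017 -0.107 -0.043] 0.218
[ 0.029 -0.142 -0.057] 0.291
[ 0.044 -0.174 -0.071] 0.363
[ 0.061 -0.206 -0.085] 0.436
[ 0.081 -0.235 -0.099] 0.509
[ 0.104 -0.262 -0.113] 0.581
[ 0.128 -0.287 -0.127] 0.654
[ 0.155 -0.31  -0.141] 0.727
```

>>> {"api": "step_arm", "payload": {"plan": [[0.003,-0.036,-0.014,0.073,30],[0.008,-0.072,-0.029,0.145,30],[0.017,-0.107,-0.043,0.218,30],[0.029,-0.142,-0.057,0.291,30],[0.044,-0.174,-0.071,0.363,30],[0.061,-0.206,-0.085,0.436,30],[0.081,-0.235,-0.099,0.509,30],[0.104,-0.262,-0.113,0.581,30],[0.128,-0.287,-0.127,0.654,30],[0.155,-0.31,-0.141,0.727,30],[0.155,-0.31,-0.141,0.727,30],[0.155,-0.31,-0.141,0.727,30]], "newtons": 20}}

```text
time_s: 5.9
tcp_pos: [0.5073, 0.3361, 0.2415]
eef_rot: [180.0, 0.1, -76.3]
contact_force: [-1.9, 5.2, 1.6]
gripper_width: 0.04
gripper_force: 20.0
```

Run:
```python
from h import *
im2,c2=shot("side","s3"); im,c=shot("top","t3")
print(r.get_state()["contact_force"],tool([.509,.335,.261-.019]))
cv2.imwrite("pics/v6.png",np.hstack([cv2.resize(im[160:270,160:280],(400,366)),cv2.resize(im2[100:220,190:310],(400,366))])[:,:,::-1])
```

```text
[-1.8237  5.6093 -1.1792] [ 0.0057 -0.0069 -0.0019]
```

View pics/v6.png

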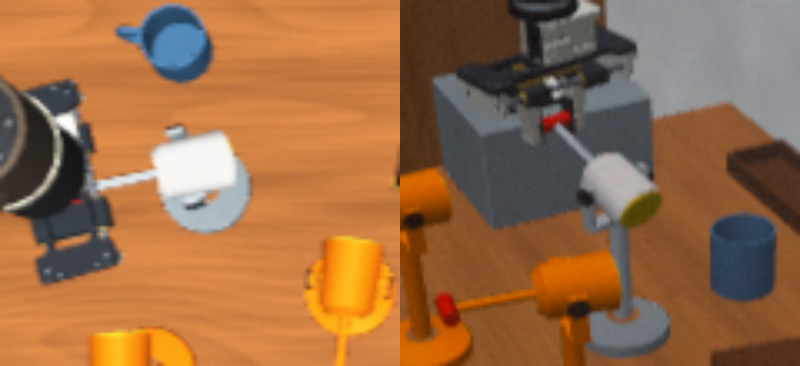

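The lamp swivelled with the grip still held: the top view shows the beam heading right, and the side view shows the head tilted down. I'm now fitting both states together.

Run:
```python
from fit import *
A=setup([("t1",(212,216,32),"head red foot"),("s1",(245,180,50),"head red"),("w1",(210,250,95),"red")])
B=setup([("t3",(215,216,32),"head foot"),("s3",(245,165,50),"head red")])
f=lambda q:cost(q[:4],A)+cost([q[0],q[1],q[4],q[5]],B)
q0=np.array([.5345,.225,np.radians(-33.2),.04,np.radians(-76.5),.349])
S=np.vstack([q0]+[q0+np.eye(6)[i]*[.006,.006,.08,.08,.08,.08][i] for i in range(6)])
m=minimize(f,q0,method="Nelder-Mead",options=dict(initial_simplex=S,xatol=2e-4,fatol=1e-4,maxiter=500))
q=m.x;print(m.fun,f(q0),q[:2],np.degrees(q[2:]))
for st in(B,B[:1],B[1:]):
    p,c=fit([q[0],q[1],q[4],q[5]],st);print(p[:2],np.degrees(p[2:]),c)
print("wanted",np.degrees(np.arctan2(-.163-q[1],.6252-q[0])))
cost([q[0],q[1],q[4],q[5]],B,True)
cv2.imwrite("pics/v7.png",np.hstack([cv2.resize(b[3],(400,400)) for b in B])[:,:,::-1])
```

```text
3.373119482372889 3.4058863781780575 [0.5349 0.2254] [-33.0716   2.8236 -75.9202  21.3633]
[0.5351 0.2244] [-75.8174  21.5468] 1.6352313165908652
[0.5358 0.2231] [-76.1738  21.7013] 0.6566430827526357
[0.5367 0.2293] [-75.5412  19.9515] 0.9630065073549516
wanted -76.91701700839022
```

View pics/v7.png

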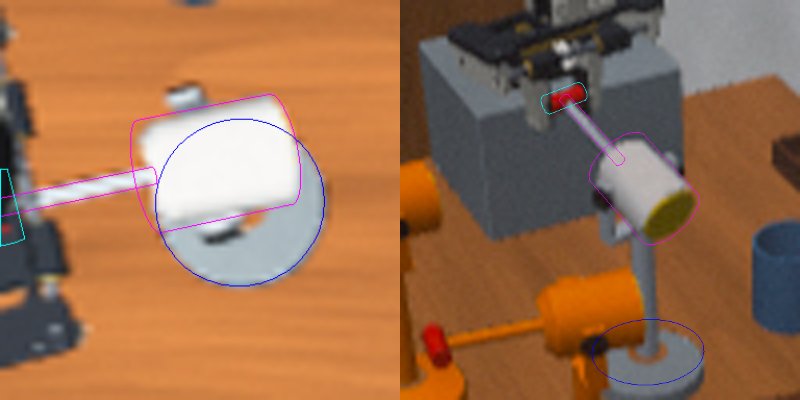

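>>> {"api": "step_arm", "payload": {"plan": [[0,-0.004,0,0.007,30],[0,-0.01,0,0.015,30],[0,-0.01,0,0.015,30],[0,-0.01,0,0.015,30]]}}

```text
time_s: 6.33
tcp_pos: [0.5091, 0.3364, 0.2417]
eef_rot: [180.0, 0.1, -77.2]
contact_force: [-3.5, 4.4, 0.7]
gripper_width: 0.0396
gripper_force: 20.0
```

Run:
```python
from h import *
s=r.get_state();g=s["tcp_pos"];P=np.array([.535,.2252]);d=P-g[:2];print(s,np.degrees(np.arctan2(d[1],d[0])),np.linalg.norm(d))
```

```text
{'time_s': 6.3333, 'joints': array([ 51.7398,  13.9607,  -6.5871,  -0.0624, -69.4186, -38.9209]), 'qd': array([-0.0718, -0.1045, -0.0234,  0.0602,  0.0159,  0.0446]), 'joint_torque': array([ -3.1517, -49.1319,  28.2005,   8.9141,  -0.7646,   0.3084]), 'tcp_pos': array([0.5091, 0.3364, 0.2417]), 'eef_rot': array([179.9894,   0.0666, -77.203 ]), 'contact_force': array([-3.4683,  4.4246,  0.6565]), 'moment': array([ 1.8635,  1.3419, -0.3319]), 'gripper_force': 19.999890625476837, 'gripper_width': 0.03963990416754333} -76.88031077124015 0.11419439506569685
```

>>> {"api": "step_arm", "payload": {"plan": [[0,0,0,0,60],[0,0,0,0,87],[0,0,0,0,87],[0,0,0,0,87],[0,0,0,0,87],[0,0,0,0,87],[0,0,-0.12,0,87],[0,0,-0.26,0,87],[0,0,-0.4,0,87],[0,0,-0.5,0,87],[0,0,-0.5,0,87]]}}

```text
time_s: 7.25
tcp_pos: [0.5117, 0.3366, 0.3735]
eef_rot: [-179.5, 0.2, -77.3]
contact_force: [0.8, -0.1, 0.4]
gripper_width: 0.0872
gripper_force: 0.0
```

Run:
```python
from h import *
im,c=shot("wrist","w4"); shot("side","s4")
p=np.array([.509,.335,.2605]); b=blob(im,*RED,proj(c,p),60); print(proj(c,p),b[:3])
b2=blob(load("s4")[0],*RED,proj(load("s4")[1],p),12); print(proj(load("s4")[1],p),b2[:2])
print(tri((c,b[0]),(load("s4")[1],b2[0])))
print(tool([.509,.05,.37]))
```

```text
[285.1717 209.917 ] (array([284.1025, 210.0632]), 712, array([-1.    , -0.0098]))
[235.7015 139.5109] (array([235.5   , 139.3571]), 28)
(array([0.5093, 0.3357, 0.2606]), [np.float64(0.0007635039366603201), np.float64(0.0007635039366603027)])
[ 1.1154  0.2555 -0.0099]
```

The lamp stayed as set after release: the grip triangulates to (0.5093, 0.3357, 0.2606), giving heading −76.9° and tilt about 20°. I'm moving to the case handle.

>>> {"api": "step_arm", "payload": {"plan": [[0.1,0.02,-0.1,-0.05,87],[0.22,0.05,-0.1,-0.1,87],[0.35,0.08,-0.1,-0.2,87],[0.48,0.11,-0.1,-0.3,87],[0.61,0.15,-0.1,-0.4,87],[0.74,0.18,-0.1,-0.5,87],[0.87,0.22,-0.1,-0.6,87],[1,0.25,-0.1,-0.7,87],[1,0.25,-0.1,-0.8,87],[1,0.25,-0.1,-0.9,87],[1,0.25,-0.1,-0.9,87]]}}

```text
time_s: 8.27
tcp_pos: [0.5033, 0.0773, 0.3908]
eef_rot: [179.9, 0.1, -23.1]
contact_force: [0.1, 0.3, -0.5]
gripper_width: 0.0871
gripper_force: 0.0
```

Run:
```python
from h import *
print(tool([.478,-.1356,.30]))
```

```text
[0.242  0.8226 0.3638]
```

>>> {"api": "step_arm", "payload": {"plan": [[0.03,0.1,0,0,87],[0.06,0.22,0,-0.05,87],[0.1,0.34,0.05,-0.1,87],[0.13,0.46,0.1,-0.15,87],[0.17,0.58,0.2,-0.21,87],[0.21,0.7,0.28,-0.21,87],[0.24,0.82,0.36,-0.21,87],[0.24,0.82,0.36,-0.21,87],[0.24,0.82,0.36,-0.21,87]]}}

```text
time_s: 9.02
tcp_pos: [0.4765, -0.1349, 0.2999]
eef_rot: [179.9, 0.2, -11.0]
contact_force: [0.4, 0.4, 0.6]
gripper_width: 0.0876
gripper_force: 0.0
```

Run:
```python
from h import *
im,c=shot("wrist","w5"); H=np.array([.478,-.1356,.122]); q=proj(c,H);print(q, r.get_state()["joints"])
b=blob(im,[17,110,60],[32,255,255],q,60);print(b[:3])
for n in [20,-20]: pass
u=np.radians(-10.5);v=np.array([-np.sin(u),np.cos(u),0])
t=np.ascontiguousarray(im)
for o in(-.02,.02):
    for z in(-.009,.009): pass
    cv2.circle(t,tuple(int(k) for k in proj(c,H+o*v)),3,(255,0,0),1)
cv2.circle(t,tuple(int(k) for k in q),3,(0,255,0),1)
cv2.imwrite("pics/v8.png",t[:,:,::-1])
```

```text
[279.6973 193.5021] [  7.0678   0.9953 -14.1663   0.004  -74.9425  71.9927]
(array([279.1379, 190.4182]), 660, array([-1.    ,  0.0022]))
```

View pics/v8.png

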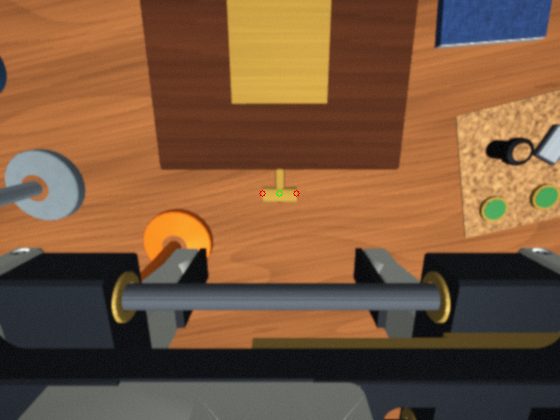

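The handle bar is centred at full (279,193), within a pixel or so of the prediction, and parallel to the jaws. I'm descending and pinching its ends.

>>> {"api": "step_arm", "payload": {"plan": [[0.006,0,0.12,0,75],[0.006,0,0.25,0,70],[0.006,0,0.38,0,70],[0.006,0,0.5,0,70],[0.006,0,0.62,0,70],[0.006,0,0.72,0,70],[0.006,0,0.775,0,70],[0.006,0,0.775,0,60],[0.006,0,0.775,0,40],[0.006,0,0.775,0,30],[0.006,0,0.775,0,30],[0.006,0,0.775,0,30]], "newtons": 30}}

```text
time_s: 10.07
tcp_pos: [0.4801, -0.1338, 0.1094]
eef_rot: [-180.0, -0.1, -10.7]
contact_force: [-0.7, -0.8, -0.7]
gripper_width: 0.0419
gripper_force: 0.0
```

>>> {"api": "step_arm", "payload": {"plan": [[0,0,0,0,30],[0,0,0,0,30],[0,0,0,0,30],[0,0,0,0,30]], "newtons": 30}}

```text
time_s: 10.4
tcp_pos: [0.4799, -0.1344, 0.1093]
eef_rot: [180.0, -0.1, -10.7]
contact_force: [-0.9, -1.9, 6.8]
gripper_width: 0.0395
gripper_force: 30.0
```

Run:
```python
from h import *
s=r.get_state();Rt=R.from_euler("xyz",s["eef_rot"],degrees=True);print(s["tcp_pos"],s["eef_rot"])
u=np.radians(-10.7);f=np.array([np.cos(u),np.sin(u),0]);Z=np.array([0,0,1])
def H(t): return (-.27*np.cos(t)+.007*np.sin(t))*f+(.27*np.sin(t)+.007*np.cos(t))*Z
for a in range(5,51,5): print(a,(Rt.inv().apply(H(np.radians(a))-H(0))/.25).round(3))
```

```text
[ 0.4799 -0.1344  0.1093] [179.9945  -0.1207 -10.7104]
5 [ 0.007  0.    -0.094]
10 [ 0.022  0.    -0.187]
15 [ 0.045  0.    -0.278]
20 [ 0.075  0.    -0.368]
25 [ 0.114  0.    -0.454]
30 [ 0.16   0.    -0.536]
35 [ 0.213  0.    -0.614]
40 [ 0.272  0.    -0.687]
45 [ 0.338  0.    -0.755]
50 [ 0.409  0.    -0.816]
```

>>> {"api": "step_arm", "payload": {"plan": [[0.002,0,-0.04,0,30],[0.007,0,-0.094,0,30],[0.022,0,-0.187,0,30],[0.045,0,-0.278,0,30],[0.075,0,-0.368,0,30],[0.114,0,-0.454,0,30],[0.114,0,-0.454,0,30],[0.114,0,-0.454,0,30]], "newtons": 40}}

```text
time_s: 11.07
tcp_pos: [0.507, -0.1396, 0.2221]
eef_rot: [-180.0, -0.0, -10.8]
contact_force: [-0.1, -2.4, -3.5]
gripper_width: 0.0395
gripper_force: 40.0
```

Run:
```python
from h import *
s=r.get_state();print(s["tcp_pos"],s["contact_force"],s["moment"])
Rt=R.from_euler("xyz",s["eef_rot"],degrees=True)
print((Rt.inv().apply(s["tcp_pos"]-[.4799,-.1344,.1093])/.25))
```

```text
[ 0.507  -0.1396  0.2221] [-0.0508 -2.4028 -3.538 ] [-1.1844  0.3605 -0.0022]
[ 0.1104  0.0002 -0.4513]
```

Forces are low and the lid is following. I'm continuing from 25° to 50°.

>>> {"api": "step_arm", "payload": {"plan": [[0.046,0,-0.082,0,30],[0.099,0,-0.16,0,30],[0.158,0,-0.233,0,30],[0.224,0,-0.301,0,30],[0.295,0,-0.362,0,30],[0.295,0,-0.362,0,30],[0.295,0,-0.362,0,30],[0.295,0,-0.362,0,30]], "newtons": 40}}

```text
time_s: 11.73
tcp_pos: [0.5781, -0.1533, 0.3116]
eef_rot: [180.0, 0.2, -10.8]
contact_force: [-5.2, -0.6, 4.1]
gripper_width: 0.0394
gripper_force: 40.0
```

Run:
```python
from h import *
s=r.get_state();print(s["tcp_pos"],s["contact_force"])
im,c=shot("side","s6"); im2,c2=shot("top","t6")
# measured lid angle from TCP displacement
u=np.radians(-10.7);d=s["tcp_pos"]-[.4799,-.1344,.1093]
x=d@[np.cos(u),np.sin(u),0];z=d[2];print("angle",np.degrees(np.arctan2(z+.007,.27-x)+np.arctan2(.007,.27))-0*1, np.degrees(2*np.arctan2(x,z)))
p=np.array([.5093,.3357,.2606]);b=blob(im,*RED,proj(c,p),14);b0=blob(load("s4")[0],*RED,proj(c,p),14);print("lamp grip px",b[0],b0[0])
cv2.imwrite("pics/v9.png",cv2.resize(np.hstack([im,im2])[:,:,::-1],(800,300),interpolation=cv2.INTER_AREA))
```

```text
[ 0.5781 -0.1533  0.3116] [-5.187  -0.5876  4.1143]
angle 52.38824625849332 52.60191927617907
lamp grip px [235.5185 139.2963] [235.5    139.3571]
```

View pics/v9.png

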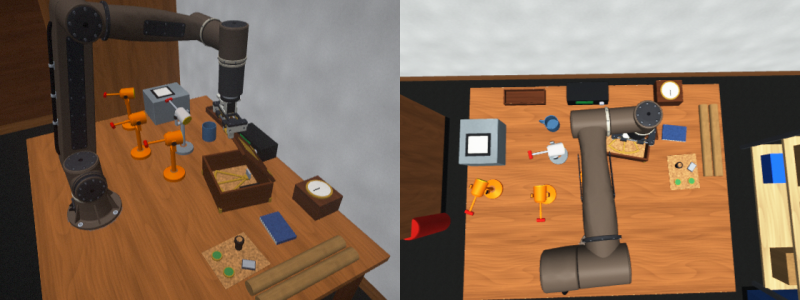

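Run:
```python
from h import *
im,c=shot("side","s7")
t=cv2.resize(im[100:300,260:400],(560,800))[:600]; t=cv2.resize(im[110:290,250:410],(533,600),interpolation=cv2.INTER_CUBIC); k=600/180
u=np.radians(-10.7);f=np.array([np.cos(u),np.sin(u),0]);v=np.array([-np.sin(u),np.cos(u),0]);h=np.array([.6252,-.163,.115])+.12*f
for a in(47,50,53):
    A=np.radians(a);d=-np.cos(A)*f+np.sin(A)*np.array([0,0,1])
    q=np.array([(proj(c,h+L*d+o*v)-[250,110]+.5)*k for L,o in((0,-.135),(.24,-.135),(.24,.135))]).astype(np.int32);cv2.polylines(t,[q],False,{47:(255,0,0),50:(0,255,0),53:(0,0,255)}[a],1)
cv2.imwrite("pics/v10.png",t[:,:,::-1])
```

```text
(no output)
```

View pics/v10.png

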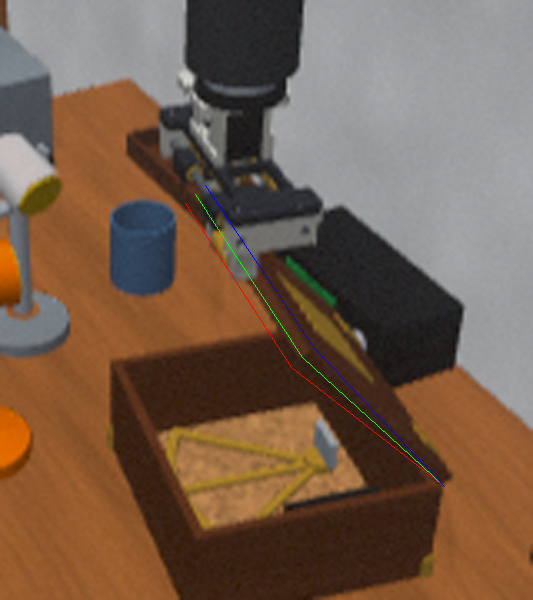

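The crop shows the lid raised and held by its handle: the lid edge lies along the 50° overlay, from (443,485) to (302,355), and the lamp and mug are undisturbed. The arm kinematics read 49.5°, so I'm nudging it up slightly.

>>> {"api": "step_arm", "payload": {"plan": [[0.005,0,-0.004,0,30],[0.005,0,-0.004,0,30],[0.005,0,-0.004,0,30],[0.005,0,-0.004,0,30],[0.005,0,-0.004,0,30],[0.005,0,-0.004,0,30]]}}

```text
time_s: 12.38
tcp_pos: [0.5791, -0.1535, 0.3124]
eef_rot: [180.0, 0.2, -10.7]
contact_force: [-5.0, -0.8, 3.8]
gripper_width: 0.0394
gripper_force: 40.0
```

Run:
```python
from h import *
s=r.get_state();u=np.radians(-10.7);d=s["tcp_pos"]-[.4799,-.1344,.1093]
x=d@[np.cos(u),np.sin(u),0];z=d[2];a=np.degrees(np.arctan2(z+.007,.27-x)-np.arctan2(.007,.27))
print(a,np.hypot(z+.007,.27-x),s["contact_force"],s["gripper_width"],s["gripper_force"])
im,c=shot("side","s8");p=np.array([.5093,.3357,.2606]);print(blob(im,*RED,proj(c,p),14)[0])
if abs(a-50)<1 and s["gripper_force"]>20: print(workorder.close_job())
```

```text
49.716664899730084 0.2696256193473139 [-5.0065 -0.7649  3.8201] 0.0394404137790502 39.99842047691345
[235.5    139.3571]
the job is handed in; nothing more can be done
None
```

I handed the job in at about 12.4 s: the lamp points at the middle of the case (heading about −76.9°, tilt about 20°), the lid is held at about 49.7° with a 40 N grip, and nothing loose was touched.

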